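Sweep the used fixator clamps off the riser into the wash basket

ROBOT

A 6-joint arm with a two-finger parallel gripper is mounted at the origin on the work surface. World frame = base frame: x ahead of the robot, y to its left, z up, the work surface at z = 0. Lengths are in m, angles in rad, forces in N, time in s.
With the tool pointing down it reaches from about 0.35 to 0.775 m from the base axis. Payload 5.5 kg.
Tool frame: the origin (TCP) lies at the very end of the fingers, on their centre line; the grasp point (between the pads) lies 19 mm behind it; z points along the fingers, y is the direction in which the jaws open and shut (so a half turn about z gives the same grasp; the last joint's range is limited). The gripper opens to 85 mm and grips with 20 to 120 N. Pads are 22 mm wide; open, the fingers measure 114 mm over their backs; the gripper's body (76 mm by 85 mm) begins 54 mm behind the grasp point. The pads swing forward as they close: fully open they stand 13 mm farther back than shut.
Start: joints at [0.999, 0.313, 0.046, 1.304, 0, 1.431], TCP at [0.241, 0.522, 0.231] pointing down, gripper open.
Joint ranges: [-2.76, 2.76], [-0.86, 1.69], [-1.03, 1.26], [-2.2, 2.34], [-1.47, 1.5], [-3.14, 3.14]. Speed limits (rad/s): [2.57, 2.57, 3.14, 3.14, 3.14, 3.14].

INTERFACE

Orientations are given as a unit quaternion [w, x, y, z].
In Python, from workcell import get_state, read_camera, hand_in, find_in, silhouettes gives the robot as it stands. The module is installed in compiled form; this text tells all that it offers.
- The arm moves only by the tool send_rows, never from a script. Its argument "deltas" is a list that holds one entry, the list of rows, each a list of 6 numbers: the shift along the world's x, y, z in cm, then the turn, a rotation vector about the world's x, y, z in degrees. In form: [[[dx, dy, dz, wx, wy, wz], ...]]. A call has 1 to 12 rows; each row is the pose to reach, as a shift and turn from the pose commanded when the call began; what a row does not reach only later rows make up. A row lasts 1/10 s, in which the tool goes at most 50 mm and 8.59 degrees, less where a joint would pass 70% of its speed; a pose out of reach is approached as far as the arm can. A call with a gripper value outside its range is refused whole. "jaw" is the opening, from -1 (shut) to 1 (fully open), so that 0 is half open, set as the call begins (left out, the last holds). The fingers move at their own pace and stop on an object; "force" is the grip in N (left out, the last holds). Time passes only in rows, so rows that repeat a pose let the fingers close. It gives the time, the measured TCP pose, the force and the opening at its end, in the units of the state.
- get_state(): the state, without advancing time (a new reading comes with each control period).
- read_camera(name): name is "scene" or "top" or "wrist"; returns a dict with "img" (480x640x3 uint8, red, green, blue), "z_map" (480x640 float32, m along the optical axis (not along the pixel's ray), 0 where there is no reading), "vfov" (degrees; the focal length in pixels is half the picture's height over the tangent of half this angle, whatever the lens; pixels are square), "cx", "cy" (the principal point, pixels), "R" (3x3) and "t" (3): a world point X has camera coordinates R X + t; the wrist camera has in their place "hand_eye" (4x4, takes a point from camera to tool coordinates, whose origin is the TCP and whose axes are the flange's). Camera axes: x right, y down, z forward; pixel columns grow to the right and rows downward; lengths in m; the calibration is good to about 2 mm. A picture is of the moment at which its call begins: read the wrist's pose just before it.
- hand_in(): hands the job in, once; it reports no verdict.
Trained networks look in a picture, given as the dict that the camera call returned (one of the last four; its "shot" number tells which), for a name from the list of things; names that differ only in an ending like _2 or _b are one class to them, and where a whole thing is asked for, a point or a joint stands for the part that bears it (a point fixed in the world has none). Each returns a list of dicts, best first, with "conf" (0 to 1); they miss things now and then, are a little off and sometimes report something else, mostly with a low value. They report only what shows in the picture. A call takes as long as a camera call.
- find_in(picture, thing): "box" ([centre column, centre row, width, height] in pixels, round what is visible of it).
- silhouettes(picture, thing): "mask" (480x640 bool, what is visible of it) and "box" ([centre column, centre row, width, height] in pixels, round what is visible of it).
The state is a dict: "clock": time; "joint_pos": joint angles; "qvel": joint speeds; "tau": joint torques, N m; "tcp_pos": TCP position; "orientation": TCP orientation; "wrist_force": force on the tool from outside, world axes, zero at the start; "ft_torque": the same for the moment, N m; "finger_gap": finger opening in m.
Only numpy, scipy, OpenCV 4.12 (cv2) and the standard library are available. Lean on these libraries where they do the work, as an engineer would, in place of code of your own. Each camera call takes 0.05 s, during which the arm holds its last target.

TASK

The case is over: clear the three used blue fixator clamps off the steel riser by sweeping them with your fingertips across the deck and over its open edge, so that all three drop into the wire wash basket below. Do not pick them up or carry them, and leave the vial and the small blue pot on the riser standing where they are.

Things in the scene. Friction and masses are not known exactly. Their poses are not given: they have to be found in the camera images.
- riser: fixed bent-sheet steel upper tier on the instrument table: a flat deck 60 mm above the table, 250 mm wide (its x) and 240 mm deep (its y), with a 12 mm upstand, 3 mm thick, along its two sides (x = -125 and +125 mm) and its back (y = +120 mm); the edge at y = -120 mm is open, without an upstand. Origin: on the table under the middle of the deck; x along the open edge, -y points across the deck to the open edge, z up
- basket: fixed wire-mesh wash basket on the table below the riser's open edge, 286 mm (its x) by 186 mm (its y), 45 mm high, walls 3 mm, floor 5 mm thick; its axes are parallel to the riser's, its +y wall is tucked about 15 mm under the open edge and it reaches beyond both ends of that edge. Origin: centre of its underside, z up
- clamp1: used rod clamp of an external fixator, loose: two blue anodised jaws on a steel bolt, 34 mm (its x) by 28 mm (its y), 20 mm high over the bolt head (the jaws are 15 mm high, the flanged bolt head, 19 mm across, stands 5 mm above their middle), about 45 g, lying flat on the riser at any yaw; slides on the steel when pushed. Origin: centre of its underside, z up
- clamp2: as clamp1
- clamp3: as clamp1
- vial: unopened glass vial, loose, 32 mm in diameter, 52 mm high, with a red cap, standing on the riser in a row with the clamps (beside one or between two, about 62 mm from middle to middle); it stays. Origin: centre of its underside, z up
- pot: small blue open plastic pot, loose, 60 mm in diameter at the rim, 38 mm high, standing near the back of the riser, behind the row of clamps; at least 40 mm lies free between it and any clamp; it stays. Origin: centre of its underside, z up

How it is judged:
At the end, for the whole second after the job is handed in: All three clamps lie still inside the wash basket, within its walls, none perched on its rim; the vial and the pot stand upright within 15 mm of where they started (x of clamp1 in the frame of basket between -0.143 and 0.143 m and y of clamp1 in the frame of basket between -0.093 and 0.093 m and z of each of clamp1, clamp2, clamp3 in the frame of basket below 0.05 m and linear speed of each of clamp1, clamp2, clamp3 below 0.02 m/s and x of clamp2 in the frame of basket between -0.143 and 0.143 m and y of clamp2 in the frame of basket between -0.093 and 0.093 m and x of clamp3 in the frame of basket between -0.143 and 0.143 m and y of clamp3 in the frame of basket between -0.093 and 0.093 m and distance of each of vial, pot from where it was at the start of the episode below 0.015 m and angle between each of vial, pot's own z axis and vertical below 0.15 rad); the robot touches nothing.
It fails at once if a clamp is lifted off the riser (more than 25 mm above the deck) instead of being swept (height (world z) of any of clamp1, clamp2, clamp3 above 0.085 m).
It fails at once if a clamp is carried out over the basket (more than 60 mm past the open edge, still at deck height) ((y of clamp1 in the frame of riser below -0.18 m and height (world z) of clamp1 above 0.058 m) or (y of clamp2 in the frame of riser below -0.18 m and height (world z) of clamp2 above 0.058 m) or (y of clamp3 in the frame of riser below -0.18 m and height (world z) of clamp3 above 0.058 m)).
It fails at once if the vial or the pot is shifted by more than 15 mm or tipped (distance of any of vial, pot from where it was at the start of the episode above 0.015 m or angle between any of vial, pot's own z axis and vertical above 0.3 rad).
It also fails if it takes over 53 s, if anything falls off the work surface, if the arm or the gripper's body presses on something with over 40 N, if the wrist force passes 120 N, or if a joint passes its speed limit or range.

## Working session

There is one attempt and no reset: what is moved stays moved. The work goes in short steps, Python scripts to look and compute and a tool call to move; the robot and the scene stay as the last step left them, time stands still between calls to the robot, and variables do not carry over. Pictures are saved under pics/ and viewed, and the job is handed in when it is done.

Besides the shell and the picture viewer there is one more tool, called after "Call:" as name([rows], argument=value, ...), one row to a line, values as JSON. send_rows: Moves the arm, as the interface text tells. Its arguments: {"type":"object","properties":{"deltas":{"type":"array","items":{"type":"array","items":{"type":"array","items":{"type":"number"}}}},"jaw":{"type":"number"},"force":{"type":"number"}},"required":["deltas"]}

```bash
mkdir -p pics
cat > h.py <<'E'
import numpy as np, cv2
from workcell import *
def K(p):
    f=240/np.tan(np.radians(p["vfov"])/2); return f,p["cx"],p["cy"]
def world(p,u,v,z=None):
    f,cx,cy=K(p); R=np.array(p["R"]);t=np.array(p["t"])
    z=p["z_map"][np.asarray(v,int),np.asarray(u,int)] if z is None else z
    c=np.stack([(np.asarray(u)-cx)/f*z,(np.asarray(v)-cy)/f*z,z+0*np.asarray(u)],-1)
    return (c-t)@R
def cloud(p,mask=None):
    m=p["z_map"]>0
    if mask is not None: m=m&mask
    v,u=np.nonzero(m); return world(p,u,v)
def save(n,img): cv2.imwrite("pics/"+n,img[...,::-1])
E
python3 - <<'E'
from h import *
print(get_state())
for n in ["top","scene"]:
    p=read_camera(n); save(n+"0.png",p["img"]); np.savez(n+"0.npz",**{k:v for k,v in p.items()})
    print(n,p.keys(),p["vfov"],p["cx"],p["cy"],np.round(p["R"],3).tolist(),p["t"])
    for th in ["clamp1","vial","pot","riser","basket"]:
        for r in silhouettes(p,th)[:5]:
            c=cloud(p,r["mask"])
            print(th,round(r["conf"],2),np.round(r["box"]),np.round(np.median(c,0),3) if len(c) else 0,np.round(np.percentile(c,[2,98],axis=0),3).tolist() if len(c) else 0)
E
```

```text
{'clock': 0.0, 'joint_pos': array([9.99395843e-01, 3.14005715e-01, 4.49764184e-02, 1.30361383e+00,
       1.23062013e-06, 1.43122355e+00]), 'qvel': array([ 0.00018459,  0.00015129, -0.0005237 ,  0.0016539 , -0.00046387,
       -0.00198484]), 'tau': array([-1.25552192e-04, -4.80627394e+01,  2.98535675e+01,  1.95768150e-02,
       -2.33346482e-04, -9.34185209e-07]), 'tcp_pos': array([0.24036671, 0.52177877, 0.23040481]), 'orientation': array([-3.21963046e-04,  2.14240061e-01,  9.76780602e-01, -8.65452226e-04]), 'wrist_force': array([-0.46735604, -0.2166043 , -0.50104233]), 'ft_torque': array([-0.00706074, -0.03699549,  0.00692854]), 'finger_gap': 0.08521237945724115}
top dict_keys(['img', 'z_map', 'vfov', 'cx', 'cy', 'R', 't', 'shot']) 45.58797921330742 317.91823012304855 234.5317306910836 [[0.014, -1.0, 0.017], [-0.999, -0.015, -0.05], [0.05, -0.016, -0.999]] [0.0263272  0.56695402 0.88966225]
clamp1 0.93 [306. 249.  26.  29.] [0.54  0.053 0.076] [[0.521, 0.035, 0.06], [0.558, 0.07, 0.082]]
clamp1 0.84 [340. 293.  22.  26.] [0.478 0.002 0.076] [[0.462, -0.013, 0.065], [0.495, 0.016, 0
[... 746 characters left out ...]

clamp1 0.91 [304. 273.  30.  29.] [0.672 0.04  0.076] [[0.635, 0.024, 0.061], [0.683, 0.055, 0.082]]
clamp1 0.72 [310. 210.  36.  28.] [0.544 0.056 0.076] [[0.52, 0.035, 0.061], [0.561, 0.073, 0.082]]
clamp1 0.64 [272. 184.  21.  20.] [0.488 0.002 0.076] [[0.462, -0.012, 0.063], [0.497, 0.017, 0.082]]
vial 0.6 [300. 227.  24.  45.] [0.614 0.039 0.093] [[0.552, 0.025, 0.063], [0.62, 0.055, 0.114]]
pot 0.55 [404. 236.  50.  47.] [0.62  0.162 0.087] [[0.604, 0.135, 0.065], [0.656, 0.186, 0.1]]
riser 0.7 [339. 248. 213. 181.] [0.631 0.079 0.061] [[0.44, -0.045, 0.006], [0.704, 0.195, 0.073]]
basket 0.86 [171. 280. 176. 184.] [ 0.674 -0.159  0.006] [[0.438, -0.234, -0.0], [0.743, -0.024, 0.047]]
```

Run:
```python
from h import *
p=dict(np.load("top0.npz")); q=dict(np.load("scene0.npz"))
im=cv2.resize(p["img"][100:360,180:520],None,fx=2.3,fy=2.3); save("topc.png",im)
im=cv2.resize(q["img"][120:400,80:460],None,fx=2.1,fy=2.1); save("scenec.png",im)
c=np.concatenate([cloud(p)]); 
d=c[(abs(c[:,2]-0.060)<.004)&(c[:,0]>.4)&(c[:,0]<.8)&(abs(c[:,1])<.3)]
r=cv2.minAreaRect(d[:,:2].astype(np.float32)); print(len(d),r,cv2.boxPoints(r))
for ang in np.radians([0]):pass
for x in np.arange(.46,.72,.03):
    s=d[abs(d[:,0]-x)<.005]; print(round(x,2),np.round(np.percentile(s[:,1],[0,1,99,100]),3))
for y in np.arange(-.03,.2,.03):
    s=d[abs(d[:,1]-y)<.005]; print(round(y,2),np.round(np.percentile(s[:,0],[0,1,99,100]),3))
```

```text
25029 ((0.6114914417266846, -0.06259509921073914), (0.29537758231163025, 0.565825343132019), 17.963281631469727) [[ 0.38374946  0.1609785 ]
 [ 0.55825424 -0.37726533]
 [ 0.8392334  -0.2861687 ]
 [ 0.66472864  0.25207514]]
0.46 [-0.062 -0.059  0.178  0.18 ]
0.49 [-0.059 -0.057  0.18   0.182]
0.52 [-0.056 -0.054  0.183  0.185]
0.55 [-0.054 -0.051  0.186  0.188]
0.58 [-0.05  -0.048  0.188  0.191]
0.61 [-0.047 -0.046  0.192  0.194]
0.64 [-0.044 -0.042  0.172  0.197]
0.67 [-0.042 -0.039  0.198  0.199]
0.7 [-0.039 -0.039  0.05   0.052]
-0.03 [0.452 0.455 0.701 0.704]
0.0 [0.449 0.452 0.699 0.701]
0.03 [0.447 0.449 0.697 0.698]
0.06 [0.444 0.445 0.693 0.695]
0.09 [0.441 0.443 0.691 0.693]
0.12 [0.438 0.44  0.688 0.689]
0.15 [0.435 0.438 0.686 0.687]
0.18 [0.434 0.441 0.682 0.684]
```

View pics/topc.png

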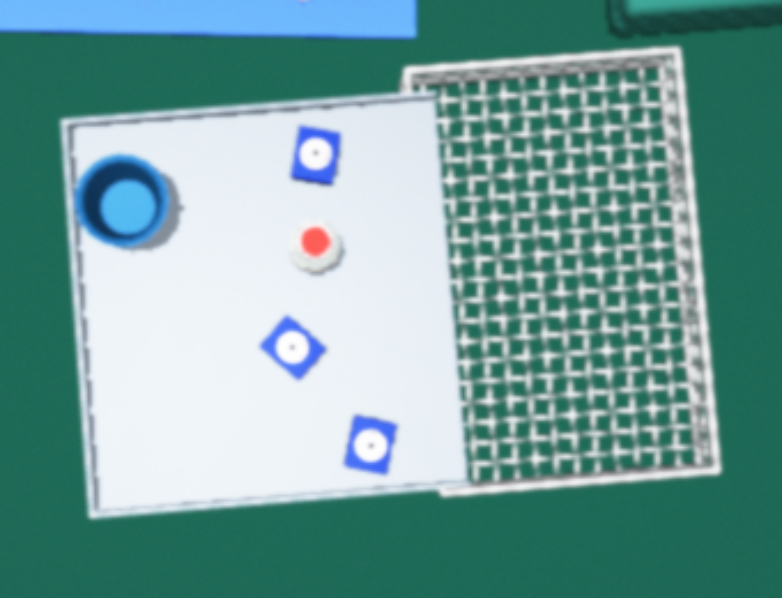

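View pics/scenec.png

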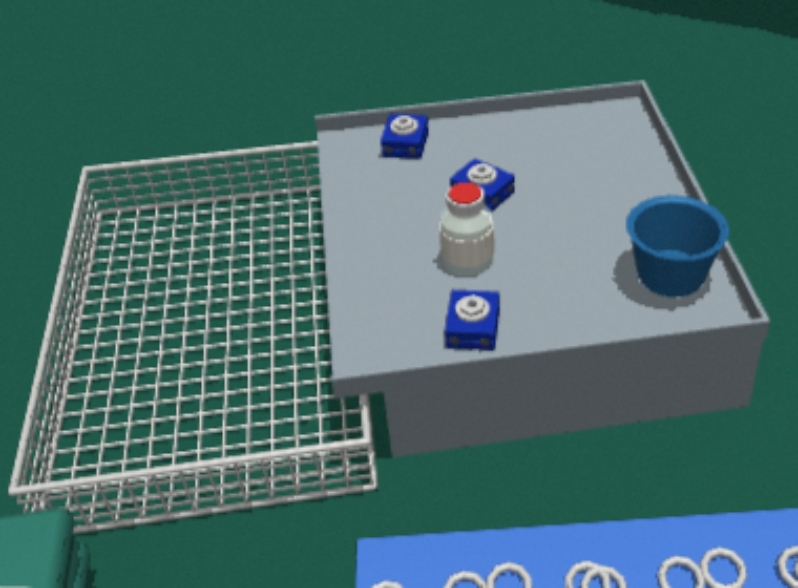

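The top view shows clamps in the crop at (317,153), (293,348) and (371,445). The vial is at (316,245), and the pot is at the back at (125,200). The open edge runs down crop x≈440–465 with the basket to its right. The riser is yawed about 5.4°, so the sweep direction is about (+0.094, −0.996).

First I'll move to above and behind the far clamp (0.663, 0.040).

Call:
send_rows([
  [[41.9, -43.8, -3, 0, 0, -60], [41.9, -43.8, -3, 0, 0, -60], [41.9, -43.8, -3, 0, 0, -60], [41.9, -43.8, -3, 0, 0, -60], [41.9, -43.8, -3, 0, 0, -60], [41.9, -43.8, -3, 0, 0, -60], [41.9, -43.8, -3, 0, 0, -60], [41.9, -43.8, -3, 0, 0, -60], [41.9, -43.8, -3, 0, 0, -60], [41.9, -43.8, -3, 0, 0, -60], [41.9, -43.8, -3, 0, 0, -60], [41.9, -43.8, -3, 0, 0, -60]],
], jaw=-0.6, force=30)

```text
clock: 1.8
tcp_pos: [0.6562, 0.0875, 0.2017]
orientation: [0.0, 0.674, 0.739, 0.0]
wrist_force: [0.5, 0.9, 0.6]
finger_gap: 0.0171
```

Call:
send_rows([
  [[0.3, -0.3, -4, 0, 0, 0], [0.3, -0.3, -8, 0, 0, 0], [0.3, -0.3, -11, 0, 0, 0], [0.3, -0.3, -12, 0, 0, 0], [0.3, -0.3, -12.5, 0, 0, 0], [0.3, -0.3, -13, 0, 0, 0], [0.3, -0.3, -13.3, 0, 0, 0], [0.3, -0.3, -13.3, 0, 0, 0]],
])

```text
clock: 2.6
tcp_pos: [0.6586, 0.0864, 0.0698]
orientation: [0.001, 0.674, 0.739, 0.001]
wrist_force: [-0.2, -0.1, 1.0]
finger_gap: 0.0168
```

Run:
```python
from h import *
s=get_state();print(s["tcp_pos"],s["wrist_force"])
q=read_camera("scene"); save("s1.png",cv2.resize(q["img"][120:400,80:460],None,fx=2.1,fy=2.1))
```

```text
[0.65861796 0.08642807 0.0697842 ] [-0.19180464 -0.09395639  0.98462287]
```

View pics/s1.png

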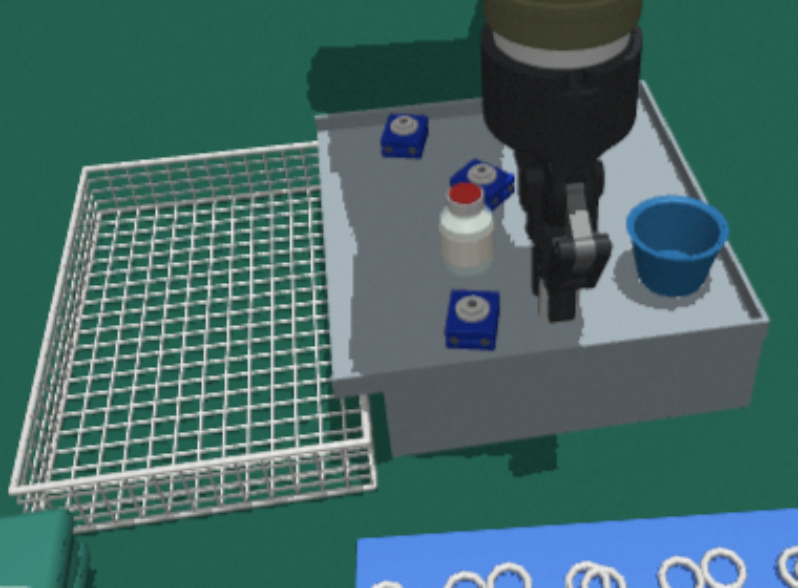

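The fingers stand behind the far clamp (crop (560,310)), and the knuckle at (585,250) sticks out sideways. I'll check the gripper's width at vial height before sweeping past the vial.

Run:
```python
from h import *
s=get_state();T=s["tcp_pos"]
C=np.concatenate([cloud(read_camera("scene")),cloud(read_camera("top"))])
yr=np.array([-.094,.9956]);xr=np.array([.9956,.094])
d=C[:,:2]-T[:2]; a=d@xr;b=d@yr
for z in np.arange(.064,.2,.01):
    m=(abs(C[:,2]-z)<.005)&(abs(a)<.07)&(abs(b)<.07)
    m&=~((np.hypot(C[:,0]-.603,C[:,1]-.0395)<.022)|(np.hypot(C[:,0]-.63,C[:,1]-.162)<.036)|(np.hypot(C[:,0]-.6635,C[:,1]-.0395)<.027))
    if z<.075: m&=(C[:,2]>.066)&(abs(a)<.033)
    if m.sum()>3: print(round(z,3),m.sum(),"x",np.round(np.percentile(a[m],[2,98]),3),"y",np.round(np.percentile(b[m],[2,98]),3))
```

```text
0.074 59 x [-0.01   0.033] y [-0.035  0.049]
0.084 140 x [-0.015  0.022] y [-0.011  0.011]
0.094 145 x [-0.015  0.023] y [-0.011  0.01 ]
0.104 60 x [-0.016  0.023] y [-0.011  0.006]
0.114 38 x [-0.017  0.039] y [-0.013 -0.003]
0.124 148 x [0.013 0.045] y [-0.013  0.011]
0.134 131 x [-0.01   0.051] y [-0.017  0.011]
0.144 277 x [-0.02   0.056] y [-0.017  0.016]
0.154 239 x [-0.013  0.062] y [-0.017  0.017]
0.164 472 x [-0.009  0.064] y [-0.019  0.018]
0.174 495 x [-0.008  0.06 ] y [-0.019  0.019]
0.184 261 x [0.012 0.042] y [-0.012  0.01 ]
0.194 188 x [0.027 0.039] y [-0.011  0.009]
```

Call:
send_rows([
  [[0, 0, -0.4, 0, 0, 0], [0, -0.5, -0.4, 0, 0, 0], [0.1, -1.2, -0.4, 0, 0, 0], [0.2, -2, -0.4, 0, 0, 0], [0.3, -2.8, -0.4, 0, 0, 0], [0.3, -3.6, -0.4, 0, 0, 0], [0.4, -4.4, -0.4, 0, 0, 0], [0.5, -5.2, -0.4, 0, 0, 0], [0.6, -6.0, -0.4, 0, 0, 0], [0.6, -6.8, -0.4, 0, 0, 0], [0.7, -7.4, -0.4, 0, 0, 0]],
])

```text
clock: 3.85
tcp_pos: [0.6649, 0.0114, 0.0647]
orientation: [-0.0, 0.674, 0.739, -0.0]
wrist_force: [-1.3, -0.2, -0.7]
finger_gap: 0.0168
```

Run:
```python
from h import *
s=get_state();print(s["tcp_pos"],s["wrist_force"])
q=read_camera("scene"); save("s2.png",cv2.resize(q["img"][120:400,80:460],None,fx=2.1,fy=2.1))
```

```text
[0.66487623 0.01143886 0.06468353] [-1.27986924 -0.15100526 -0.69447182]
```

View pics/s2.png

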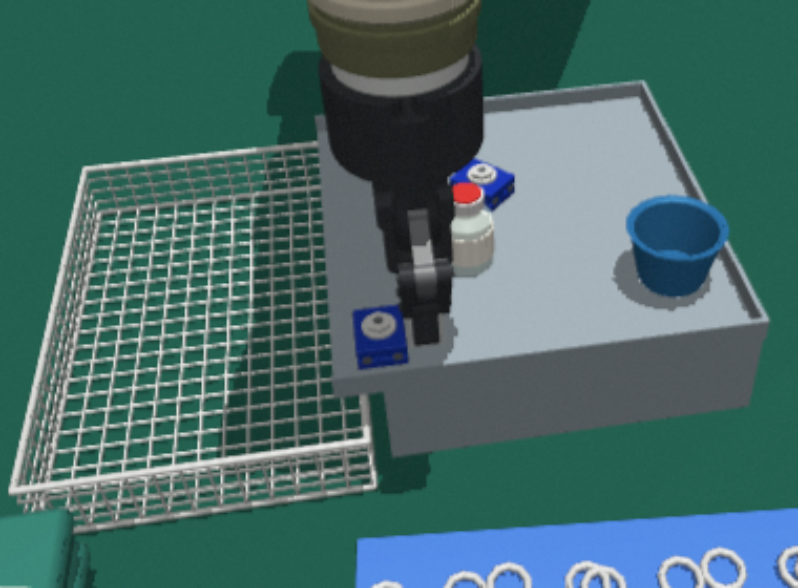

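The clamp is squarely ahead of the fingers at (380,335) and the vial is untouched. I'll continue over the edge.

Call:
send_rows([
  [[0, -0.6, 0, 0, 0, 0], [0.1, -1.4, 0, 0, 0, 0], [0.2, -2.2, 0, 0, 0, 0], [0.3, -3, 0, 0, 0, 0], [0.3, -3.9, 0, 0, 0, 0], [0.4, -4.9, 0, 0, 0, 0], [0.5, -5.9, 0, 0, 0, 0], [0.6, -6.9, 0, 0, 0, 0], [0.7, -7.8, 0, 0, 0, 0], [0.7, -7.8, 0, 0, 0, 0], [0.7, -7.8, 4, 0, 0, 0], [0.7, -7.8, 8, 0, 0, 0]],
])

```text
clock: 5.1
tcp_pos: [0.6705, -0.0654, 0.1437]
orientation: [-0.002, 0.674, 0.739, -0.001]
wrist_force: [0.5, -0.0, 1.0]
finger_gap: 0.0175
```

Run:
```python
from h import *
s=get_state();print(s["tcp_pos"],s["wrist_force"])
q=read_camera("scene"); save("s3.png",cv2.resize(q["img"][120:400,80:460],None,fx=2.1,fy=2.1))
```

```text
[ 0.67045153 -0.06538927  0.14370899] [ 0.49292591 -0.01507625  0.96060132]
```

View pics/s3.png

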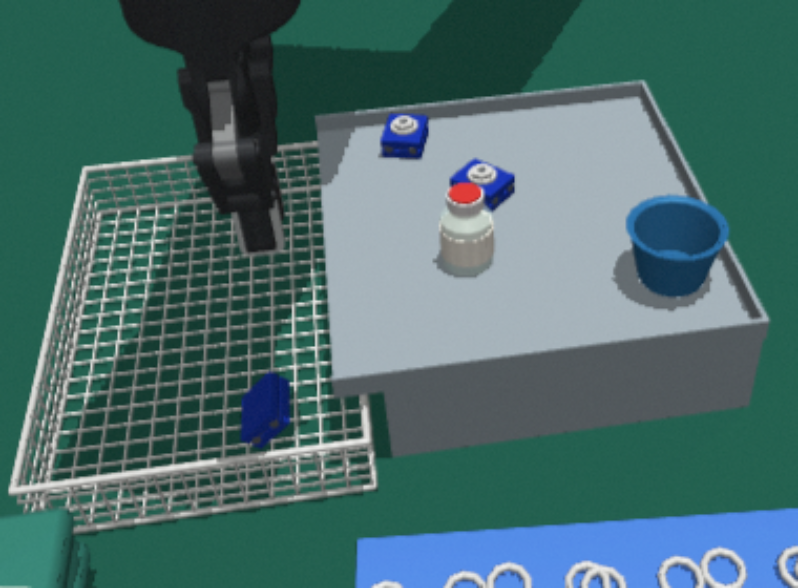

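Clamp 1 lies in the basket at (265,408). Next is the middle clamp, (0.5395, 0.0525).

Call:
send_rows([
  [[-1, 1, 2.5, 0, 0, 0], [-4, 5, 2.5, 0, 0, 0], [-7, 9, 2.5, 0, 0, 0], [-10, 13, 2.5, 0, 0, 0], [-13.6, 16.6, 2.5, 0, 0, 0], [-13.6, 16.6, 0, 0, 0, 0], [-13.6, 16.6, -4, 0, 0, 0], [-13.6, 16.6, -6.5, 0, 0, 0], [-13.6, 16.6, -7.4, 0, 0, 0], [-13.6, 16.6, -7.8, 0, 0, 0], [-13.6, 16.6, -7.8, 0, 0, 0]],
])

```text
clock: 6.25
tcp_pos: [0.5365, 0.1002, 0.0671]
orientation: [0.0, 0.674, 0.739, 0.0]
wrist_force: [-0.2, 0.7, -0.6]
finger_gap: 0.0171
```

Call:
send_rows([
  [[0, -0.5, -0.1, 0, 0, 0], [0.1, -1.2, -0.1, 0, 0, 0], [0.2, -1.9, -0.1, 0, 0, 0], [0.2, -2.6, -0.1, 0, 0, 0], [0.3, -3.3, -0.1, 0, 0, 0], [0.4, -4.0, -0.1, 0, 0, 0], [0.4, -4.7, -0.1, 0, 0, 0], [0.5, -5.4, -0.1, 0, 0, 0], [0.6, -6.1, -0.1, 0, 0, 0], [0.6, -6.8, -0.1, 0, 0, 0]],
])

```text
clock: 7.25
tcp_pos: [0.5421, 0.0317, 0.0657]
orientation: [0.0, 0.674, 0.739, 0.0]
wrist_force: [0.0, 1.3, 0.4]
finger_gap: 0.0174
```

Run:
```python
from h import *
s=get_state();print(s["tcp_pos"],s["wrist_force"])
q=read_camera("scene"); save("s4.png",cv2.resize(q["img"][120:400,80:460],None,fx=2.1,fy=2.1))
q=read_camera("top"); save("t4.png",cv2.resize(q["img"][100:360,180:520],None,fx=2.3,fy=2.3))
```

```text
[0.54208885 0.03165172 0.06567024] [0.00474066 1.34110441 0.39066925]
```

View pics/s4.png

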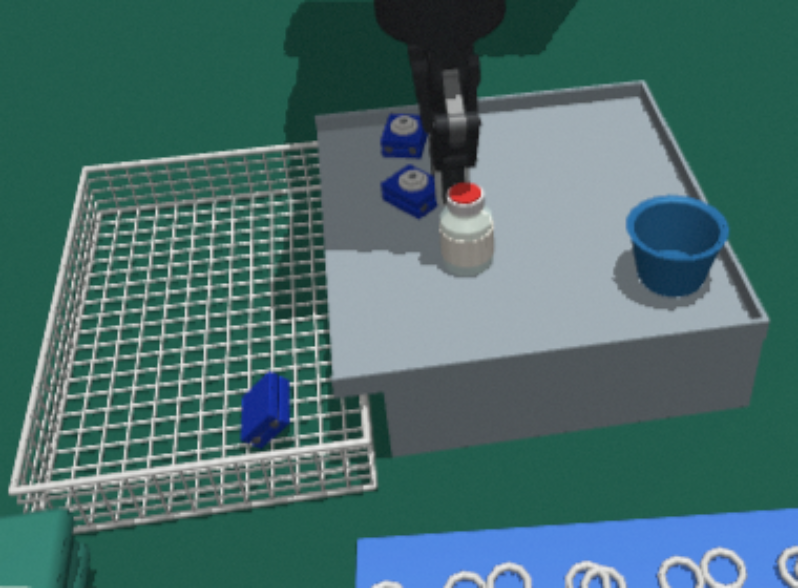

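View pics/t4.png

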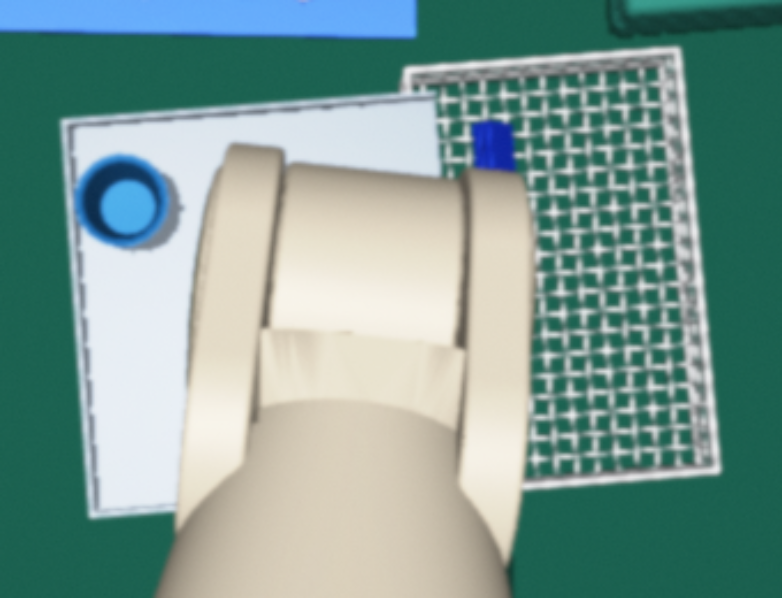

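The middle clamp is now at (410,188), still oblique, and close beside the other clamp at (404,135). I'll measure its lateral offset.

```bash
cat > loc.py <<'E'
from h import *
def loc():
    q=read_camera("scene"); s=get_state()
    for th in ["clamp1","vial","pot"]:
        for r in silhouettes(q,th)[:5]:
            c=cloud(q,r["mask"]);
            if th=="clamp1":
                c=c[c[:,2]>.0]; 
                h=c[c[:,2]>.077]; b=c[(c[:,2]>.070)]
                print(th,round(r["conf"],2),np.round(np.median(c,0),3),"bolt",len(h),np.round((h.max(0)+h.min(0))/2,4) if len(h) else 0)
                if len(b)>20: print("   rect",cv2.minAreaRect(b[:,:2].astype(np.float32)))
            else:
                print(th,round(r["conf"],2),np.round(np.median(c,0),3),np.round(np.percentile(c,[2,98],axis=0),3).tolist())
    print(s["clock"],s["tcp_pos"],s["wrist_force"])
loc()
E
python3 loc.py
```

```text
clamp1 0.66 [0.549 0.005 0.076] bolt 126 [0.5434 0.0052 0.0801]
   rect ((0.5429360866546631, 0.005733873695135117), (0.03618602082133293, 0.02732209488749504), 46.551666259765625)
clamp1 0.6 [0.488 0.001 0.076] bolt 112 [0.5128 0.0026 0.1057]
   rect ((0.506572961807251, 0.0006644967943429947), (0.11357009410858154, 0.029498152434825897), 0.7204601764678955)
vial 0.87 [0.614 0.039 0.093] [[0.599, 0.025, 0.063], [0.62, 0.055, 0.114]]
pot 0.93 [0.621 0.162 0.087] [[0.603, 0.135, 0.064], [0.655, 0.186, 0.1]]
7.4 [0.54182121 0.03160864 0.06551663] [-0.06949965 -0.3290641  -0.48874951]
```

Call:
send_rows([
  [[0, -0.5, 0, 0, 0, 0], [0.1, -1.3, 0, 0, 0, 0], [0.2, -2.2, 0, 0, 0, 0], [0.3, -3.2, 0, 0, 0, 0], [0.4, -4.2, 0, 0, 0, 0], [0.5, -5.2, 0, 0, 0, 0], [0.6, -6.4, 0, 0, 0, 0], [0.7, -7.7, 0, 0, 0, 0], [0.8, -9, 0, 0, 0, 0], [0.9, -10.4, 0, 0, 0, 0], [0.9, -10.4, 0, 0, 0, 0], [0.9, -10.4, 3, 0, 0, 0]],
])

```text
clock: 8.75
tcp_pos: [0.5478, -0.0716, 0.0922]
orientation: [-0.004, 0.674, 0.738, -0.002]
wrist_force: [-0.6, 0.6, 0.2]
finger_gap: 0.0171
```

```bash
python3 loc.py
python3 - <<'E'
from h import *
q=read_camera("scene"); save("s5.png",cv2.resize(q["img"][120:400,80:460],None,fx=2.1,fy=2.1))
E
```

```text
clamp1 0.98 [0.487 0.002 0.076] bolt 101 [0.4804 0.0022 0.0798]
   rect ((0.477640837430954, 0.0026050861924886703), (0.02724536694586277, 0.03760669380426407), 81.4822769165039)
clamp1 0.97 [ 0.573 -0.094  0.026] bolt 0 0
clamp1 0.55 [ 0.686 -0.082  0.028] bolt 0 0
vial 0.87 [0.614 0.04  0.091] [[0.564, 0.024, 0.061], [0.621, 0.058, 0.114]]
vial 0.44 [0.633 0.074 0.061] [[0.441, -0.045, 0.007], [0.704, 0.195, 0.073]]
pot 0.68 [0.621 0.162 0.086] [[0.603, 0.136, 0.062], [0.656, 0.187, 0.1]]
8.8 [ 0.55168538 -0.07222837  0.09922606] [ 1.02872737 -0.17583382  3.3243602 ]
```

View pics/s5.png

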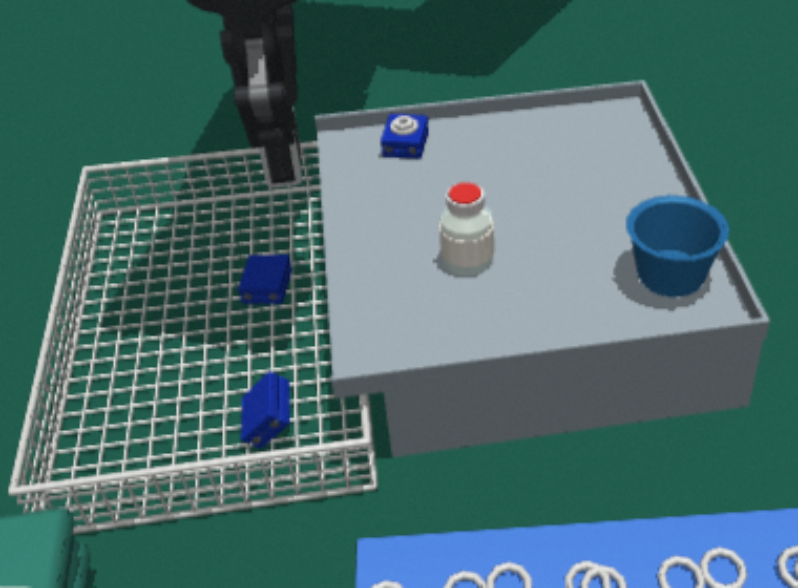

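Two are in the basket, at (265,278) and (265,408). The last clamp is at (0.479, 0.002), near the side upstand, so I'll use shut fingers.

Call:
send_rows([
  [[0, 0, 4, 0, 0, 0], [-2, 3, 5, 0, 0, 0], [-4, 7, 5, 0, 0, 0], [-6, 11, 5, 0, 0, 0], [-7.1, 12.3, 5, 0, 0, 0], [-7.1, 12.3, 3, 0, 0, 0], [-7.1, 12.3, 0, 0, 0, 0], [-7.1, 12.3, -1.5, 0, 0, 0], [-7.1, 12.3, -2.3, 0, 0, 0], [-7.1, 12.3, -2.7, 0, 0, 0], [-7.1, 12.3, -2.7, 0, 0, 0]],
], jaw=-1)

```text
clock: 10.1
tcp_pos: [0.4799, 0.051, 0.0684]
orientation: [-0.0, 0.674, 0.739, -0.0]
wrist_force: [0.2, -0.3, 0.1]
finger_gap: -0.0
```

Call:
send_rows([
  [[-0.4, 0, -0.3, 0, 0, 0], [-0.4, -0.5, -0.3, 0, 0, 0], [-0.3, -1.1, -0.3, 0, 0, 0], [-0.2, -1.8, -0.3, 0, 0, 0], [-0.1, -2.5, -0.3, 0, 0, 0], [-0.1, -3.2, -0.3, 0, 0, 0], [0, -3.9, -0.3, 0, 0, 0], [0.1, -4.6, -0.3, 0, 0, 0]],
])

```text
clock: 10.9
tcp_pos: [0.481, 0.0045, 0.0657]
orientation: [-0.0, 0.674, 0.739, 0.0]
wrist_force: [-0.3, -0.5, 0.4]
finger_gap: -0.0002
```

```bash
python3 loc.py
python3 - <<'E'
from h import *
q=read_camera("scene"); save("s6.png",cv2.resize(q["img"][120:400,80:460],None,fx=2.1,fy=2.1))
E
```

```text
clamp1 0.96 [ 0.687 -0.081  0.028] bolt 0 0
clamp1 0.67 [ 0.493 -0.02   0.076] bolt 114 [ 0.4855 -0.0195  0.0799]
   rect ((0.4841713309288025, -0.02056809887290001), (0.034327033907175064, 0.027767036110162735), 1.626763939857483)
clamp1 0.18 [0.633 0.075 0.061] bolt 18 [0.56   0.0792 0.0963]
   rect ((0.5681796669960022, 0.07135771214962006), (0.26029637455940247, 0.24285584688186646), 5.48877477645874)
vial 0.87 [0.614 0.04  0.094] [[0.598, 0.025, 0.063], [0.621, 0.055, 0.114]]
pot 0.66 [0.621 0.161 0.087] [[0.604, 0.135, 0.064], [0.656, 0.186, 0.1]]
10.95 [0.48131946 0.00367507 0.06569887] [ 0.15485561  0.08671195 -0.0848295 ]
```

View pics/s6.png

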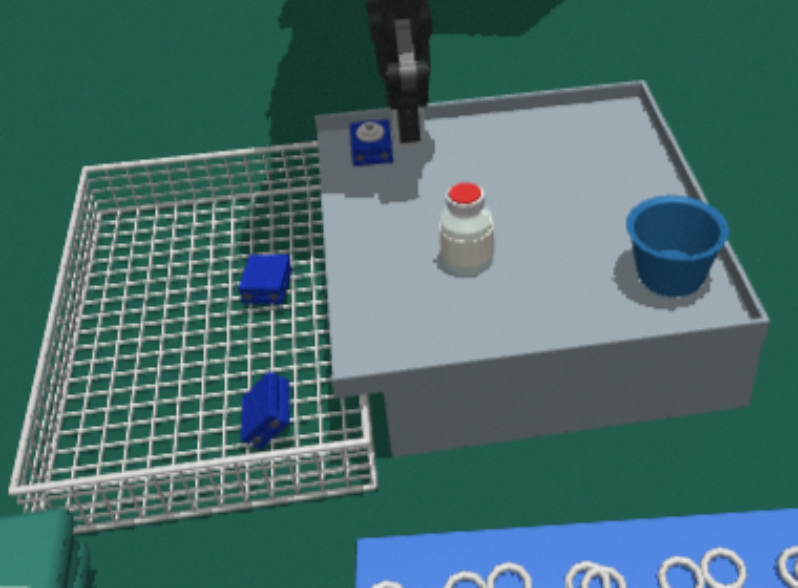

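The clamp sits squarely ahead of the fingers at (372,142). Continuing over the edge.

Call:
send_rows([
  [[0.2, -0.5, 0, 0, 0, 0], [0.3, -1.3, 0, 0, 0, 0], [0.4, -2.2, 0, 0, 0, 0], [0.5, -3.2, 0, 0, 0, 0], [0.6, -4.2, 0, 0, 0, 0], [0.7, -5.3, 0, 0, 0, 0], [0.8, -6.5, 0, 0, 0, 0], [0.9, -7.7, 0, 0, 0, 0], [1, -8.8, 0, 0, 0, 0], [1, -8.8, 0, 0, 0, 0], [1, -8.8, 4, 0, 0, 0], [1, -8.8, 9, 0, 0, 0]],
])

```text
clock: 12.35
tcp_pos: [0.4885, -0.0821, 0.1543]
orientation: [-0.003, 0.674, 0.739, -0.001]
wrist_force: [0.9, 0.1, 0.7]
finger_gap: -0.0001
```

Call:
send_rows([
  [[0, 0, 4, 0, 0, 0], [0, 0, 4, 0, 0, 0], [0, 0, 4, 0, 0, 0], [0, 0, 4, 0, 0, 0], [0, 0, 4, 0, 0, 0]],
])

```text
clock: 12.85
tcp_pos: [0.4898, -0.0823, 0.194]
orientation: [-0.001, 0.674, 0.739, -0.001]
wrist_force: [-0.1, -0.5, -0.9]
finger_gap: -0.0001
```

```bash
python3 loc.py
python3 - <<'E'
from h import *
q=read_camera("scene"); save("s7.png",cv2.resize(q["img"][120:400,80:460],None,fx=2.1,fy=2.1))
c=cloud(q)
for r in silhouettes(q,"clamp1"):
    k=cloud(q,r["mask"]);print(r["conf"],np.percentile(k,[2,50,98],axis=0).round(3).tolist())
E
```

```text
clamp1 0.61 [ 0.57  -0.094  0.026] bolt 0 0
clamp1 0.57 [ 0.504 -0.071  0.031] bolt 0 0
clamp1 0.56 [ 0.686 -0.081  0.028] bolt 0 0
vial 0.9 [0.615 0.039 0.093] [[0.599, 0.025, 0.063], [0.621, 0.054, 0.114]]
pot 0.72 [0.62  0.161 0.087] [[0.603, 0.135, 0.064], [0.656, 0.186, 0.1]]
12.9 [ 0.48991219 -0.08236776  0.19408534] [-0.54698602 -0.05780205  0.22177435]
0.89 [[0.448, -0.083, 0.002], [0.501, -0.072, 0.029], [0.509, -0.063, 0.035]]
0.82 [[0.546, -0.11, 0.012], [0.569, -0.094, 0.026], [0.582, -0.08, 0.027]]
0.61 [[0.665, -0.098, 0.01], [0.687, -0.082, 0.028], [0.698, -0.069, 0.036]]
0.5 [[0.453, -0.231, 0.0], [0.697, -0.162, 0.013], [0.743, -0.023, 0.047]]
```

View pics/s7.png

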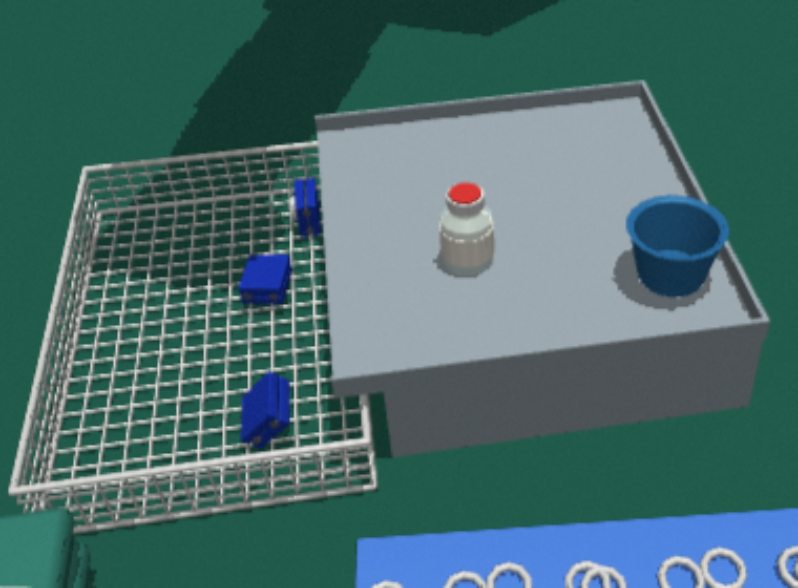

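All three are in the basket at (307,207), (265,278) and (265,408), with tops at 27–36 mm. The vial and pot haven't moved. I'll confirm the clamps are at rest, then hand in.

Call:
send_rows([
  [[0, 0, 2, 0, 0, 0], [0, 0, 2, 0, 0, 0], [0, 0, 2, 0, 0, 0], [0, 0, 2, 0, 0, 0], [0, 0, 2, 0, 0, 0], [0, 0, 2, 0, 0, 0]],
])

```text
clock: 13.75
tcp_pos: [0.4906, -0.0827, 0.2151]
orientation: [-0.0, 0.674, 0.739, -0.0]
wrist_force: [-0.7, 0.2, -0.4]
finger_gap: -0.0003
```

Run:
```python
from h import *
q=read_camera("scene")
for r in silhouettes(q,"clamp1"):
    k=cloud(q,r["mask"]);print(r["conf"],np.percentile(k,[2,50,98],axis=0).round(3).tolist())
print(get_state()["qvel"].round(3)); print(hand_in())
```

```text
0.71 [[0.55, -0.109, 0.013], [0.571, -0.094, 0.026], [0.582, -0.081, 0.028]]
0.63 [[0.478, -0.082, 0.009], [0.504, -0.072, 0.031], [0.508, -0.064, 0.036]]
0.62 [[0.665, -0.098, 0.007], [0.687, -0.082, 0.028], [0.698, -0.069, 0.036]]
[-0.001 -0.001  0.003  0.    -0.001  0.   ]
the job is handed in; nothing more can be done
None
```

I swept the three clamps one at a time across the deck and over its open edge, and handed in at about 14 s. Two were pushed with the fingers slightly open and the third, beside the upstand, with them shut.

**Clamps:** the last camera checks show all three inside the basket walls, with tops 28–36 mm above the table. They were at rest: their positions agreed between two looks about 0.8 s apart. One lies on its edge near the wall under the riser, but it is below the rim and clear of it.

**Vial and pot:** both stand upright within about 1–2 mm of where they started.

**Arm:** it was clear of everything at hand-in. The wrist forces I read stayed below about 4 N.

No check failed. The networks returned a few low-confidence false hits (the riser and basket labelled as a clamp, the riser as the vial), which I disregarded against the pictures.

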